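Push the stuck plug down a cork borer with the long rod

ROBOT

A 6-joint arm with a two-finger parallel gripper is mounted at the origin on a cart in front of the work surface, level with it; the furniture and walls round the work are solid. World frame = base frame: x ahead of the robot, y to its left, z up, the work surface at z = 0. Lengths are in m, angles in rad, forces in N, time in s.
With the tool pointing down it reaches from about 0.3 to 0.775 m from the base axis. Payload 14.6 kg.
Tool frame: the origin (TCP) lies at the very end of the fingers, on their centre line; the grasp point (between the pads) lies 19 mm behind it; z points along the fingers, y is the line along which they close (so a half turn about z gives the same grasp; the last joint's range is limited). The gripper opens to 85 mm and grips with 20 to 120 N. Pads are 22 mm wide; open, the fingers measure 114 mm over their backs; the gripper's body (76 mm by 85 mm) begins 54 mm behind the grasp point. The pads swing forward as they close: fully open they stand 13 mm farther back than shut.
Start: joints at [-1.364, 0.3, 1.521, -0, 1.321, -0.067], TCP at [0.149, -0.53, 0.231] pointing down, gripper open.
Joint ranges: [-3.03, 3.03], [-0.79, 2.21], [0.23, 2.52], [-1.04, 4.18], [0, 3.07], [-2.55, 2.55]. Speed limits (rad/s): [2.22, 2.22, 2.57, 3.14, 3.14, 3.14].

INTERFACE

Orientations are given as a rotation vector (axis times angle).
In Python, from rig import r gives the robot as it stands.
- The arm moves only by the tool jog_arm, never from a script. Its argument "steps" is one flat list of numbers, 7 for each row, row after row: the shift along the tool's x, y, z normalised to -1 to 1, where 1 is 40 mm, then the turn, a rotation vector about the tool's x, y, z normalised to -1 to 1, where 1 is 0.08 rad, then the finger opening in mm, from 0 to 85.4. A call has 1 to 5 rows; each row shifts and turns the commanded pose from where the row before left it, along the tool's axes as they then stand; what a row does not reach is not made up. A row lasts 1/12 s, in which the tool goes at most 41.7 mm and 7.16 degrees, less where a joint would pass 70% of its speed; a pose out of reach is approached as far as the arm can. A call with a number of a shift or a turn outside -1 to 1 is refused whole. A call with a gripper value outside its range is refused whole. The fingers move at their own pace and stop on an object; the grip force is fixed at half the most. Time passes only in rows, so rows that do not move let the fingers close. It gives the time, the measured TCP pose, the force, the opening and the grip force at its end, in the units of the state.
- r.sense(): the state, without advancing time (a new reading comes with each control period).
- r.grab_frame(name): name is "scene" or "top"; returns (picture, depth): 400x640x3 uint8, red, green, blue; 400x640 float32, m along the optical axis (not along the pixel's ray), 0 where there is no reading.
- r.camera_model(name): a dict with "fx", "fy", "cx", "cy" (pixels), "view" (4x4, takes a point from world to camera coordinates). Camera axes: x right, y down, z forward; pixel columns grow to the right and rows downward; lengths in m; the calibration is good to about 2 mm. A picture is of the moment at which its call begins. camera_model takes no time and is no camera call.
- r.close_job(): hands the job in; it is judged then, once.
The state is a dict: "t": time; "joints": joint angles; "dq": joint speeds; "joint_torque": joint torques, N m; "tcp_pos": TCP position; "tool_rot": TCP orientation; "ft_force": force on the tool from outside, world axes, zero at the start; "ft_torque": the same for the moment, N m; "opening": opening from 0.0 (shut) to 1.0 (fully open); "finger_force": force on a finger pad.
Only numpy, scipy, OpenCV 4.12 (cv2) and the standard library are available. Lean on these libraries where they do the work, as an engineer would, in place of code of your own. Each camera call takes 0.05 s, during which the arm holds its last target. There are 200 camera calls.

TASK

A cork plug is stuck inside the upright steel borer tube. Take the longer of the two push rods from the white stand and lower it into the flared mouth of the tube until it rests on the plug, and let go of it there; then push on the rod from its top end until it is fully home and only a short stub stands out of the mouth. Leave the shorter rod standing in its stand.

Things in the scene. Friction and masses are not known exactly. Their poses are not given: they have to be found in the camera images.
- borer_mouth (a point): Centre of the rim of the borer's flared mouth, 142 mm above the tray; z points up along the vertical bore. The borer is a fixed upright steel tube on a 110 x 110 mm foot plate. The mouth is 52 mm wide inside (62 mm outside) and tapers over its upper 24 mm to a straight bore 25 mm wide that is open at the bottom. The stuck plug fills the bore: its top lies 45 mm plus the plug joint's value below the rim.
- plug (a joint): How far the cork plug has been pushed down the bore, in m; 0 to 0.010 at the start, 0.060 at its stop. It slides down against a steady friction of about 6 N and stays where it is left; a rod's weight does not move it.
- long_rod_mid (a point): Centre (half-way up) of the longer rod: plain aluminium, round, 22 mm in diameter, 120 mm long, flat ends, about 100 g; its z axis runs along the rod to the top end. It stands upright in one hole of the white stand (a fixed block 70 x 160 x 40 mm, with two holes 90 mm apart), its foot 10 mm above the tray and its top 130 mm above it; it lifts straight out of the 30 mm deep hole. With the plug at its stop its top stands 15 mm above the borer's rim.
- short_rod_mid (a point): Centre (half-way up) of the shorter rod: the same but 70 mm long, its top 80 mm above the tray, in the stand's other hole. Too short for the job; it stays there.
Mind the look-alikes: they are no part of the job. What is shaped like the part that bears long_rod_mid but blue, orange or red is not meant.

How it is judged:
On the way, in this order (a step that is already met when the one before it is completed fails the run):
1. the long rod stands partway down the bore, at least 30 mm and less than 85 mm deep, let go of by the fingers (z of long_rod_mid in the frame of borer_mouth between -0.025 and 0.03 m and horizontal distance between long_rod_mid and borer_mouth below 0.015 m and angle between long_rod_mid's own z axis and vertical below 0.25 rad and contact force between the fingers and long_rod below 0.1 N), for 0.2 s.
2. the long rod is pushed home, with its foot within 10 mm of full depth (z of long_rod_mid in the frame of borer_mouth below -0.035 m and horizontal distance between long_rod_mid and borer_mouth below 0.012 m), for 0.1 s.
At the end, for the whole second after the job is handed in: The long rod stands in the borer's bore with its top no more than 25 mm above the rim (15 mm when fully home), the plug pushed down to within 10 mm of its stop; the short rod is still standing in its hole of the stand (all of step 2 and value of joint plug above 0.05 m); the robot touches nothing.
It fails at once if the shorter rod is moved by more than 30 mm or tipped by more than 30 degrees (distance of short_rod_mid from where it was at the start of the episode above 0.03 m or angle between short_rod_mid's own z axis and vertical above 0.52 rad).
It also fails if it takes over 48 s, if anything falls off the work surface, if the arm or the gripper's body presses on something with over 40 N, if the wrist force passes 120 N, or if a joint passes its speed limit or range.

## Working session

There is one attempt and no reset: what is moved stays moved. The work goes in short steps, Python scripts to look and compute and a tool call to move; the robot and the scene stay as the last step left them, time stands still between calls to the robot, and variables do not carry over. Pictures are saved under pics/ and viewed, at most 10 in all, crops included, and the job is handed in when it is done.

Besides the shell and the picture viewer there is one more tool, called in YAML: its name, and indented under it one key for each argument. jog_arm: Moves the arm, as the interface text tells. Scaled input: -1 to 1 covers 40 mm each way for a shift and 0.08 rad each way for a turn. Its arguments: {"type":"object","properties":{"steps":{"type":"array"}},"required":["steps"]}

```bash
mkdir -p pics; ls; cat > h.py <<'E'
from rig import r
import numpy as np, cv2
def grab(n,tag):
    p,d=r.grab_frame(n); cv2.imwrite(f'pics/{tag}.png',p[:,:,::-1]); np.savez(f'{tag}.npz',p=p,d=d); return p,d
def pts(n,d):
    c=r.camera_model(n); v,u=np.mgrid[0:400,0:640]
    P=np.stack([(u-c['cx'])*d/c['fx'],(v-c['cy'])*d/c['fy'],d],-1)
    V=np.array(c['view']); return (P-V[:3,3])@V[:3,:3]
E
python3 - <<'E'
from h import *
for n in('scene','top'):
    grab(n,n+'0'); c=r.camera_model(n); V=np.array(c['view']); print(n,c['fx'],-V[:3,:3].T@V[:3,3],V[2,:3])
s=r.sense();print(s['t'],s['tcp_pos'],s['tool_rot'],s['ft_force'])
a=cv2.imread('pics/scene0.png');b=cv2.imread('pics/top0.png')
E
```

```text
pics
scene 482.0476462894518 [-0.12800653  0.59781535  0.58105048] [ 0.6357608  -0.59435157 -0.49249814]
top 387.0441566118752 [0.46833211 0.0100245  1.01446812] [ 0.05866723  0.00360721 -0.99827108]
0.1 [ 0.14865461 -0.5293103   0.23077884] [-3.11117518e+00 -4.28593779e-01  1.48822427e-04] [-0.11108236  0.42464491 -0.27929004]
```

View pics/scene0.png

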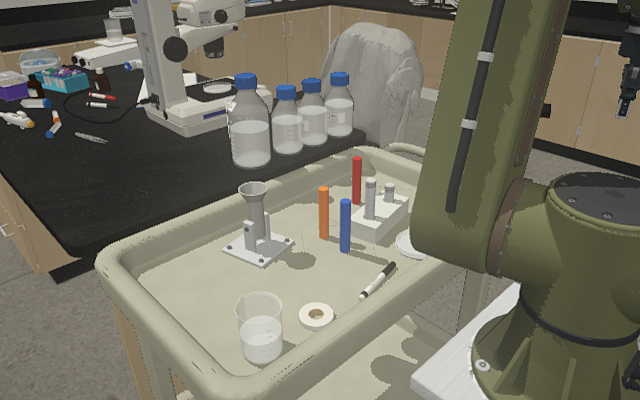

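View pics/top0.png

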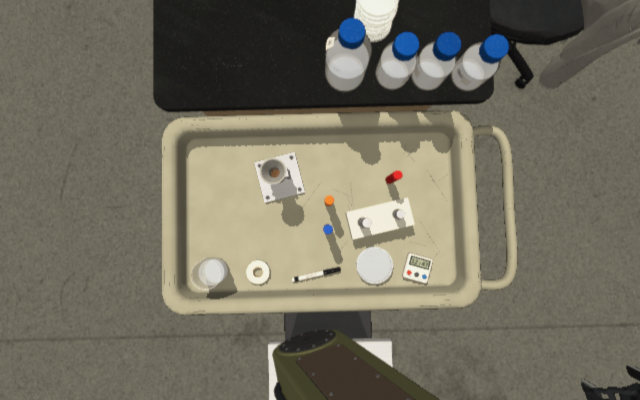

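The scene view shows the borer at (255,215). The white stand holds a tall grey rod at (370,200) and a short one at (389,192). Blue (345,225), orange (323,212) and red (357,180) rods stand free and are decoys. In the top view the candidates are grey (365,222), grey (400,214), blue (328,229), orange (329,200) and red (397,175). The tall grey rod in the stand fits, because it is plain aluminium, longer, and in a hole. I'll confirm with a crop and the depth data.

```bash
python3 - <<'E'
from h import *
p=np.load('top0.npz');d=p['d'];W=pts('top',d);P=p['p']
def ring(zlo,zhi,box):
    u0,u1,v0,v1=box; m=np.zeros(d.shape,bool); m[v0:v1,u0:u1]=1
    m&=(W[...,2]>zlo)&(W[...,2]<zhi); q=W[m]; 
    if len(q)<3: print('few');return
    (c,rr)=cv2.minEnclosingCircle(q[:,:2].astype(np.float32)); print(len(q),'mean',q.mean(0).round(4),'circ',np.round(c,4),round(rr,4))
print('long');ring(.115,.145,(350,385,205,240))
print('short');ring(.068,.095,(385,415,200,230))
print('mouth');ring(.135,.155,(245,310,145,210))
print('stand');ring(.03,.05,(335,425,190,250))
for n,b in(('orange',(315,345,190,215)),('blue',(315,345,215,240)),('red',(380,410,165,190))): print(n);ring(.06,.2,b)
ps=np.load('scene0.npz');Ws=pts('scene',ps['d']);W0=W;d0=d
W=Ws;d=ps['d']
print('scene long');ring(.115,.15,(363,378,172,230))
print('short');ring(.07,.095,(382,397,180,205))
print('mouth');ring(.136,.155,(230,280,175,200))
a=cv2.resize(P[140:250,240:420],None,fx=4,fy=4,interpolation=2)
b=cv2.resize(ps['p'][150:260,320:420],None,fx=2,fy=2); a=a[:, :560] if 0 else a
cv2.imwrite('pics/crop.png',cv2.vconcat([cv2.resize(a,(480,293)),cv2.resize(ps['p'][145:275,215:428],(480,293))])[:,:,::-1])
E
```

```text
long
75 mean [ 0.4558 -0.0895  0.1301] circ [ 0.456  -0.0899] 0.011
short
72 mean [ 0.4743 -0.1764  0.0794] circ [ 0.4744 -0.1772] 0.0108
mouth
262 mean [0.5794 0.1219 0.1406] circ [0.5784 0.1205] 0.0304
stand
1587 mean [ 0.465  -0.1337  0.0403] circ [ 0.4646 -0.1338] 0.0865
orange
75 mean [ 0.5103 -0.0058  0.1188] circ [ 0.5104 -0.0058] 0.011
blue
76 mean [ 0.4433 -0.0008  0.1195] circ [ 0.443  -0.0008] 0.011
red
112 mean [ 0.5634 -0.1634  0.1086] circ [ 0.5647 -0.1661] 0.0111
scene long
90 mean [ 0.4522 -0.0857  0.1232] circ [ 0.4544 -0.0885] 0.0124
short
54 mean [ 0.4716 -0.175   0.0751] circ [ 0.4715 -0.1769] 0.012
mouth
151 mean [0.5788 0.1198 0.1382] circ [0.5766 0.1221] 0.032
```

View pics/crop.png

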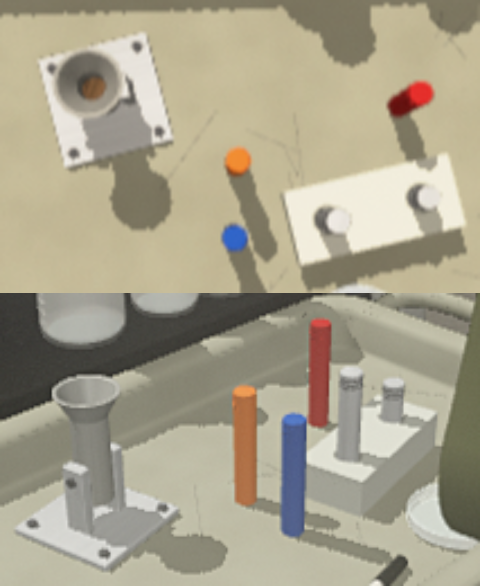

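The crop confirms it: the two plain grey rods are in the white stand, the left one in the top view at (0.456,-0.090) is the tall one (top at z 0.130), and the other top is at 0.080. The mouth is at about (0.5785,0.1205). Fingers at the current yaw clear everything, so I'm moving now.

jog_arm:
  steps: [0.69,-0.57,0,0,0,0,60,0.69,-0.57,0,0,0,0,60,0.69,-0.57,0,0,0,0,60,0.69,-0.57,0,0,0,0,60,0.69,-0.57,0,0,0,0,60]

```text
t: 0.52
tcp_pos: [0.2512, -0.3808, 0.231]
tool_rot: [-3.112, -0.428, 0.0]
ft_force: [0.9, -0.5, -0.7]
opening: 0.7
finger_force: 0.0
```

jog_arm:
  steps: [0.69,-0.57,0,0,0,0,60,0.69,-0.57,0,0,0,0,60,0.69,-0.57,0,0,0,0,60,0.69,-0.57,0,0,0,0,60,0.69,-0.57,0,0,0,0,60]

```text
t: 0.93
tcp_pos: [0.3533, -0.2337, 0.2312]
tool_rot: [-3.112, -0.429, 0.0]
ft_force: [0.6, 0.3, 0.3]
opening: 0.704
finger_force: 0.0
```

jog_arm:
  steps: [0.69,-0.57,0,0,0,0,60,0.69,-0.57,0,0,0,0,60,0.69,-0.57,0,0,0,0,60,0.69,-0.57,0,0,0,0,60,0,0,0,0,0,0,60]

```text
t: 1.35
tcp_pos: [0.4364, -0.1137, 0.2311]
tool_rot: [-3.11, -0.435, -0.0]
ft_force: [-0.5, -1.0, 0.0]
opening: 0.705
finger_force: 0.0
```

```bash
cat >> h.py <<'E'
from scipy.spatial.transform import Rotation as Ro
def go(T):
    s=r.sense();R=Ro.from_rotvec(s['tool_rot']).as_matrix()
    print('tcp',np.round(s['tcp_pos'],4),'units',np.round(R.T@(np.array(T)-s['tcp_pos'])/.04,3),'z',R[:,2].round(4),'x',R[:,0].round(3),'t',s['t'],'op',s['opening'],'ff',s['finger_force'],'ft',np.round(s['ft_force'],1),'q',np.round(s['joints'],2))
E
python3 -c "
from h import *
go([.456,-.0897,.085])"
```

```text
tcp [ 0.4364 -0.1137  0.2311] units [ 0.634 -0.44   3.652] z [ 1.e-04  9.e-04 -1.e+00] x [0.962 0.274 0.   ] t 1.35 op 0.7045231700257554 ff 0.0 ft [-0.5 -1.   0. ] q [-0.34  0.08  1.79  0.    1.28  0.96]
```

jog_arm:
  steps: [0.63,-0.44,0,0,0,0,60,0,0,0.5,0,0,0,60,0,0,0,0,0,0,60,0,0,0,0,0,0,60]

```text
t: 1.68
tcp_pos: [0.4533, -0.094, 0.2107]
tool_rot: [-3.111, -0.429, 0.004]
ft_force: [-1.1, -0.5, 0.9]
opening: 0.7
finger_force: 0.0
```

```bash
python3 -c "
from h import *
go([.456,-.0897,.085])"
```

```text
tcp [ 0.4533 -0.094   0.2107] units [ 0.101 -0.081  3.142] z [-2.4e-03  6.0e-04 -1.0e+00] x [ 0.963  0.271 -0.002] t 1.6833 op 0.6999686680344557 ff 0.0 ft [-1.1 -0.5  0.9] q [-0.28  0.13  1.78 -0.    1.24  1.01]
```

jog_arm:
  steps: [0.1,-0.08,0.5,0,0,0,60,0,0,0.6,0,0,0,60,0,0,0.6,0,0,0,60,0,0,0.6,0,0,0,60,0,0,0.5,0,0,0,60]

```text
t: 2.1
tcp_pos: [0.4565, -0.0906, 0.0988]
tool_rot: [3.112, 0.427, 0.0]
ft_force: [-0.6, 0.3, -0.2]
opening: 0.702
finger_force: 0.0
```

jog_arm:
  steps: [0,0,0.3,0,0,0,60,0,0,0,0,0,0,60,0,0,0,0,0,0,60]

```text
t: 2.35
tcp_pos: [0.4569, -0.0904, 0.088]
tool_rot: [-3.112, -0.427, 0.0]
ft_force: [1.0, -0.3, -0.7]
opening: 0.7
finger_force: 0.0
```

```bash
python3 -c "
from h import *
go([.456,-.0897,.085])"
```

```text
tcp [ 0.4569 -0.0904  0.088 ] units [-0.017 -0.024  0.074] z [-1.e-04  0.e+00 -1.e+00] x [ 0.963  0.27  -0.   ] t 2.35 op 0.7000484104334475 ff 0.0 ft [ 1.  -0.3 -0.7] q [-0.27  0.3   1.89 -0.    0.95  1.02]
```

jog_arm:
  steps: [0,0,0,0,0,0,0,0,0,0,0,0,0,0,0,0,0,0,0,0,0,0,0,0,0,0,0,0,0,0,0,0,0,0,0]

```text
t: 2.77
tcp_pos: [0.4575, -0.09, 0.0884]
tool_rot: [3.111, 0.429, 0.003]
ft_force: [-0.5, 0.3, 7.7]
opening: 0.241
finger_force: 58.4
```

jog_arm:
  steps: [0,0,0,0,0,0,0,0,0,0,0,0,0,0]

```text
t: 2.93
tcp_pos: [0.4574, -0.09, 0.0884]
tool_rot: [3.111, 0.429, 0.003]
ft_force: [-1.3, 0.0, 6.2]
opening: 0.242
finger_force: 58.4
```

jog_arm:
  steps: [0,0,-0.3,0,0,0,0,0,0,-0.5,0,0,0,0,0,0,-0.7,0,0,0,0,0,0,-0.8,0,0,0,0,0,0,-0.8,0,0,0,0]

```text
t: 3.35
tcp_pos: [0.4565, -0.0897, 0.213]
tool_rot: [-3.112, -0.429, 0.0]
ft_force: [-0.3, -0.4, -0.9]
opening: 0.246
finger_force: 58.7
```

jog_arm:
  steps: [0,0,-0.7,0,0,0,0,0,0,-0.5,0,0,0,0,0,0,0,0,0,0,0,0,0,0,0,0,0,0]

```text
t: 3.68
tcp_pos: [0.457, -0.0898, 0.26]
tool_rot: [3.111, 0.429, 0.003]
ft_force: [-1.2, 0.3, -1.5]
opening: 0.241
finger_force: 58.7
```

```bash
python3 -c "
from h import *
grab('top','t1');grab('scene','s1');go([.5785,.1205,.262])
a=cv2.imread('pics/t1.png')[120:320,220:460];b=cv2.imread('pics/s1.png')[80:280,200:440]
cv2.imwrite('pics/c1.png',cv2.resize(cv2.vconcat([a,b]),None,fx=1.5,fy=1.5))"
```

```text
tcp [ 0.4565 -0.0897  0.2582] units [ 4.358 -4.234 -0.096] z [-1.5e-03  4.0e-04 -1.0e+00] x [ 0.963  0.27  -0.001] t 3.7833 op 0.24308787753383862 ff 58.67220461368561 ft [-0.6  0.2 -0.9] q [-0.27  0.09  1.71  0.    1.35  1.02]
```

View pics/c1.png

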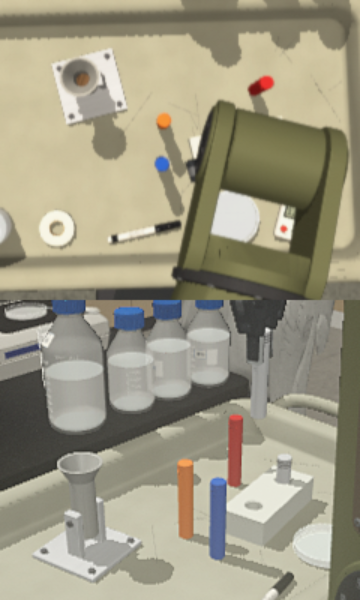

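The crop shows the long rod in the fingers at (260,375), hanging upright. The short rod is still in the stand at (285,468). Next is the carry to the mouth.

jog_arm:
  steps: [0.4,-0.4,0,0,0,0,0,0.62,-0.6,0,0,0,0,0,0.62,-0.6,0,0,0,0,0,0.62,-0.6,0,0,0,0,0,0.62,-0.6,0,0,0,0,0]

```text
t: 4.2
tcp_pos: [0.5377, 0.0507, 0.2578]
tool_rot: [-3.112, -0.428, 0.004]
ft_force: [-0.2, -0.8, -1.4]
opening: 0.24
finger_force: 58.8
```

jog_arm:
  steps: [0.62,-0.6,0,0,0,0,0,0.5,-0.5,0,0,0,0,0,0.3,-0.3,0,0,0,0,0,0,0,0,0,0,0,0,0,0,0,0,0,0,0]

```text
t: 4.62
tcp_pos: [0.5767, 0.1189, 0.2574]
tool_rot: [3.112, 0.431, -0.005]
ft_force: [0.1, -0.4, -1.9]
opening: 0.245
finger_force: 58.8
```

```bash
python3 -c "
from h import *
p,d=grab('scene','s2');go([.5785,.1205,.258])
a=cv2.imread('pics/s2.png')[60:290,180:420]
cv2.imwrite('pics/c2.png',cv2.resize(a,None,fx=2,fy=2))
W=pts('scene',d);q=W[(abs(W[...,0]-.5785)<.05)&(abs(W[...,1]-.1205)<.05)]
for z in np.arange(.15,.27,.01):
  k=q[abs(q[:,2]-z)<.005]
  if len(k)>3: print(round(z,3),len(k),np.median(k,0).round(4))
"
```

```text
tcp [0.5766 0.1182 0.2579] units [ 0.06  -0.042 -0.002] z [-2.3e-03 -5.0e-04 -1.0e+00] x [ 0.963  0.271 -0.002] t 4.6667 op 0.2434382166202025 ff 58.812904357910156 ft [-0.2 -0.  -0.6] q [ 0.14  0.37  1.37 -0.    1.41  1.44]
0.18 44 [0.5664 0.1247 0.1812]
0.19 54 [0.566  0.1253 0.1901]
0.2 49 [0.5667 0.125  0.1995]
0.21 62 [0.5659 0.1245 0.2102]
0.22 51 [0.5662 0.1252 0.2204]
0.23 61 [0.5666 0.1255 0.2302]
0.24 56 [0.5667 0.1249 0.2397]
0.25 58 [0.5663 0.1239 0.2502]
0.26 85 [0.5661 0.1238 0.2605]
0.27 120 [0.5659 0.1297 0.2701]
```

View pics/c2.png

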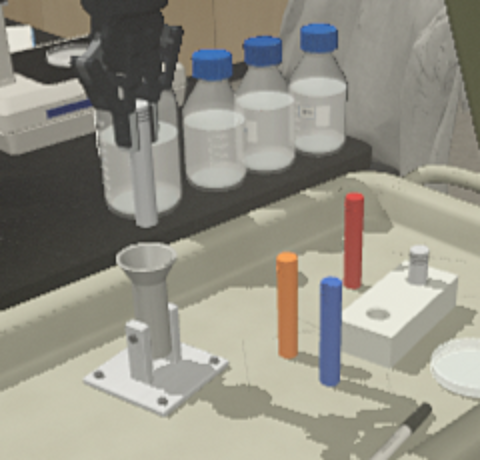

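The rod hangs vertical at crop (145,170), above the mouth at (147,255). I'll measure the rod-to-rim lateral offset in this view, and get a circle fit of the rim from the top view.

```bash
python3 -c "
from h import *
from scipy.optimize import least_squares as ls
def fit(q,R,c0): 
  s=ls(lambda c:np.hypot(q[:,0]-c[0],q[:,1]-c[1])-R,c0,loss='soft_l1',f_scale=.001); return s.x.round(4),round(float(np.sqrt(np.mean(s.fun**2))),4)
c0=[.578,.120]
for n,f in(('scene','s2'),('scene','scene0'),('top','top0'),('top','t1')):
  W=pts(n,np.load(f+'.npz')['d']);near=np.hypot(W[...,0]-.578,W[...,1]-.12)<.04
  q=W[near&(abs(W[...,2]-.142)<.003)]; print(f,'rim',len(q),fit(q,.0285,c0))
  q=W[near&(W[...,2]<.133)&(W[...,2]>.06)]
  if f=='s2':
    q=W[near&(W[...,2]>.178)&(W[...,2]<.23)&(np.hypot(W[...,0]-.575,W[...,1]-.118)<.02)]; print('rod',len(q),fit(q,.011,c0))
  if f=='scene0':
    q=W[near&(W[...,2]>.08)&(W[...,2]<.105)]; print('tube',fit(q,.0155,c0))
    q=W[(np.hypot(W[...,0]-.456,W[...,1]+.09)<.02)&(W[...,2]>.06)&(W[...,2]<.12)]; print('rod in stand',fit(q,.011,[.456,-.09]))
"
```

```text
s2 rim 37 (array([0.5762, 0.1222]), 0.0012)
rod 280 (array([0.5748, 0.1189]), 0.0012)
scene0 rim 38 (array([0.5762, 0.1217]), 0.0014)
tube (array([0.5764, 0.1221]), 0.0013)
rod in stand (array([ 0.4554, -0.0901]), 0.0013)
top0 rim 189 (array([0.5784, 0.1204]), 0.0023)
t1 rim 186 (array([0.5785, 0.1204]), 0.0023)
```

jog_arm:
  steps: [0.07,-0.05,0.4,0,0,0,0,0,0,0.4,0,0,0,0,0,0,0.2,0,0,0,0,0,0,0.1,0,0,0,0,0,0,0,0,0,0,0]

```text
t: 5.08
tcp_pos: [0.5789, 0.1205, 0.2147]
tool_rot: [3.112, 0.427, -0.002]
ft_force: [1.1, 0.2, -1.2]
opening: 0.241
finger_force: 58.8
```

jog_arm:
  steps: [0,0,0.15,0,0,0,0,0,0,0.15,0,0,0,0,0,0,0.1,0,0,0,0,0,0,0,0,0,0,0]

```text
t: 5.42
tcp_pos: [0.5789, 0.121, 0.1983]
tool_rot: [-3.112, -0.429, 0.002]
ft_force: [-0.3, -1.1, -0.8]
opening: 0.241
finger_force: 58.8
```

jog_arm:
  steps: [0,0,0.1,0,0,0,0,0,0,0.1,0,0,0,0,0,0,0,0,0,0,0]

```text
t: 5.67
tcp_pos: [0.579, 0.1211, 0.1904]
tool_rot: [3.112, 0.429, -0.002]
ft_force: [0.3, -0.3, -2.0]
opening: 0.239
finger_force: 58.8
```

jog_arm:
  steps: [0,0,0.1,0,0,0,0,0,0,0.1,0,0,0,0,0,0,0,0,0,0,0]

```text
t: 5.92
tcp_pos: [0.5789, 0.1211, 0.1823]
tool_rot: [3.112, 0.429, -0.002]
ft_force: [-0.1, -0.8, -1.5]
opening: 0.241
finger_force: 58.8
```

jog_arm:
  steps: [0,0,0.1,0,0,0,0,0,0,0.05,0,0,0,0,0,0,0,0,0,0,0]

```text
t: 6.17
tcp_pos: [0.579, 0.1211, 0.1767]
tool_rot: [-3.112, -0.429, 0.001]
ft_force: [0.1, 0.2, -1.6]
opening: 0.237
finger_force: 58.8
```

jog_arm:
  steps: [0,0,0.05,0,0,0,0,0,0,0.05,0,0,0,0,0,0,0,0,0,0,0]

```text
t: 6.42
tcp_pos: [0.5791, 0.1211, 0.1729]
tool_rot: [-3.112, -0.429, 0.001]
ft_force: [-0.1, 0.6, -0.9]
opening: 0.24
finger_force: 58.8
```

Foot is at about 0.095 and still free of load. Releasing here gives a drop of only a few mm.

jog_arm:
  steps: [0,0,0,0,0,0,45,0,0,0,0,0,0,45,0,0,0,0,0,0,45,0,0,0,0,0,0,45,0,0,0,0,0,0,45]

```text
t: 6.83
tcp_pos: [0.5792, 0.1211, 0.1734]
tool_rot: [-3.112, -0.429, -0.0]
ft_force: [0.2, 0.5, -0.6]
opening: 0.524
finger_force: 0.0
```

jog_arm:
  steps: [0,0,0,0,0,0,45,0,0,-0.5,0,0,0,45,0,0,-0.5,0,0,0,45,0,0,-0.6,0,0,0,45,0,0,-0.6,0,0,0,45]

```text
t: 7.25
tcp_pos: [0.579, 0.1211, 0.2622]
tool_rot: [-3.112, -0.429, 0.001]
ft_force: [0.8, -0.7, -0.0]
opening: 0.526
finger_force: 0.0
```

```bash
python3 -c "
from h import *
p,d=grab('scene','s3');go([.5785,.1205,.24])
a=cv2.imread('pics/s3.png')[60:290,180:420]
cv2.imwrite('pics/c3.png',cv2.resize(a,None,fx=2,fy=2))
W=pts('scene',d);q=W[(np.hypot(W[...,0]-.577,W[...,1]-.1215)<.02)]
for z in np.arange(.145,.27,.005):
  k=q[abs(q[:,2]-z)<.0025]
  if len(k)>3: print(round(z,3),len(k),k.mean(0).round(4))
"
```

```text
tcp [0.5803 0.1213 0.2677] units [-0.052  0.007  0.692] z [ 0.0066  0.001  -1.    ] x [0.963 0.27  0.007] t 7.3 op 0.5277990602065075 ff 0.0 ft [ 0.3 -0.7  5.6] q [0.14 0.37 1.35 0.   1.42 1.44]
0.145 26 [0.5694 0.1249 0.145 ]
0.15 24 [0.5704 0.1269 0.1501]
0.155 25 [0.5703 0.1258 0.1548]
0.16 24 [0.5696 0.1262 0.1599]
0.165 28 [0.5696 0.1257 0.1649]
0.17 28 [0.5704 0.1258 0.17  ]
0.175 25 [0.5704 0.1259 0.175 ]
0.18 24 [0.5695 0.1259 0.1801]
0.185 26 [0.571  0.126  0.1847]
0.19 29 [0.5698 0.1257 0.1899]
0.195 27 [0.5701 0.1252 0.1951]
0.2 31 [0.5701 0.1253 0.2001]
0.205 26 [0.5705 0.1253 0.2052]
0.21 44 [0.5751 0.1225 0.2089]
```

View pics/c3.png

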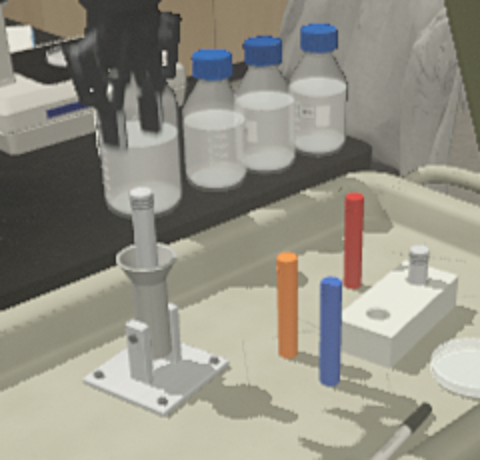

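The rod stands upright in the bore, with its top at crop (143,193), z≈0.209, and released. Now I'll shut the fingers and push with the tips.

jog_arm:
  steps: [0,0,0,0,0,0,0,0,0,0,0,0,0,0,0,0,0,0,0,0,0,0,0,0,0,0,0,0,0,0,0,0,0,0,0]

```text
t: 7.72
tcp_pos: [0.579, 0.1211, 0.2604]
tool_rot: [-3.112, -0.429, 0.002]
ft_force: [0.7, -0.3, 0.6]
opening: -0.0
finger_force: 0.0
```

jog_arm:
  steps: [0,0,0,0,0,0,0,0,0,0.4,0,0,0,0,0,0,0.4,0,0,0,0,0,0,0.2,0,0,0,0,0,0,0,0,0,0,0]

```text
t: 8.13
tcp_pos: [0.5786, 0.121, 0.2193]
tool_rot: [-3.112, -0.429, 0.005]
ft_force: [-0.4, -0.3, -0.6]
opening: 0.001
finger_force: 0.0
```

jog_arm:
  steps: [0,0,0.15,0,0,0,0,0,0,0.15,0,0,0,0,0,0,0.1,0,0,0,0,0,0,0.1,0,0,0,0,0,0,0.1,0,0,0,0]

```text
t: 8.55
tcp_pos: [0.5797, 0.1212, 0.198]
tool_rot: [-3.112, -0.429, -0.003]
ft_force: [-0.8, 0.2, 5.7]
opening: 0.001
finger_force: 2.9
```

jog_arm:
  steps: [0,0,0.15,0,0,0,0,0,0,0.15,0,0,0,0,0,0,0.15,0,0,0,0,0,0,0.1,0,0,0,0,0,0,0,0,0,0,0]

```text
t: 8.97
tcp_pos: [0.5794, 0.1211, 0.1752]
tool_rot: [3.112, 0.429, 0.001]
ft_force: [-1.0, 0.1, 1.1]
opening: 0.002
finger_force: 0.0
```

jog_arm:
  steps: [0,0,0.1,0,0,0,0,0,0,0.1,0,0,0,0,0,0,0.1,0,0,0,0,0,0,0.1,0,0,0,0,0,0,0,0,0,0,0]

```text
t: 9.38
tcp_pos: [0.5793, 0.1211, 0.1591]
tool_rot: [-3.112, -0.429, -0.0]
ft_force: [0.1, 0.9, -0.7]
opening: -0.004
finger_force: 0.0
```

jog_arm:
  steps: [0,0,0.04,0,0,0,0,0,0,0.04,0,0,0,0,0,0,0,0,0,0,0]

```text
t: 9.63
tcp_pos: [0.5797, 0.1212, 0.157]
tool_rot: [-3.112, -0.429, -0.003]
ft_force: [-0.9, 0.8, 8.6]
opening: 0.003
finger_force: 4.7
```

Force is rising, so it's at the stop. I'll retreat and check.

jog_arm:
  steps: [0,0,-0.3,0,0,0,0,0,0,-0.6,0,0,0,0,0,0,-0.8,0,0,0,0,0,0,-0.8,0,0,0,0,0,0,0,0,0,0,0]

```text
t: 10.05
tcp_pos: [0.5806, 0.1214, 0.2633]
tool_rot: [-3.112, -0.429, -0.015]
ft_force: [0.2, -0.9, 0.4]
opening: 0.003
finger_force: 0.0
```

jog_arm:
  steps: [0,0,0,0,0,0,0,0,0,0,0,0,0,0,0,0,0,0,0,0,0]

```text
t: 10.3
tcp_pos: [0.5788, 0.1211, 0.2549]
tool_rot: [3.112, 0.429, -0.004]
ft_force: [1.1, 0.2, 0.1]
opening: -0.001
finger_force: 0.0
```

```bash
python3 -c "
from h import *
p,d=grab('scene','s4');go([.5785,.1205,.24])
a=cv2.imread('pics/s4.png')[60:290,180:420]
cv2.imwrite('pics/c4.png',cv2.resize(a,None,fx=2,fy=2))
W=pts('scene',d);q=W[(np.hypot(W[...,0]-.577,W[...,1]-.1215)<.018)]
k=q[(q[:,2]>.145)&(q[:,2]<.22)];print(len(k),np.percentile(k[:,2],[5,50,80,95,100]).round(4),k.mean(0))
q=W[(np.hypot(W[...,0]-.473,W[...,1]+.176)<.02)&(W[...,2]>.07)];print(q.mean(0),q[:,2].max())
"
```

```text
tcp [0.5788 0.1211 0.2549] units [-0.011  0.011  0.371] z [-2.2e-03 -3.0e-04 -1.0e+00] x [ 0.963  0.27  -0.002] t 10.35 op 0.0001343024432149362 ff 0.0 ft [-0.3 -0.6 -0.5] q [0.14 0.38 1.36 0.   1.4  1.44]
89 [0.1457 0.1525 0.154  0.1548 0.1554] [0.57270818 0.12433897 0.15139798]
[ 0.47072685 -0.1741971   0.07531473] 0.07806754625935432
```

View pics/c4.png

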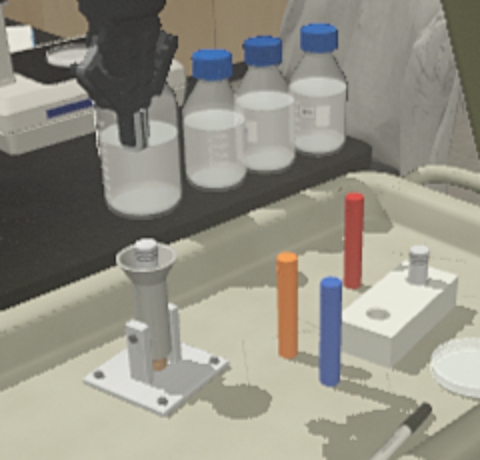

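Only a short stub is left at crop (146,247), with its top at z≈0.155–0.157. The cork shows at the bottom of the tube at (159,365), the short rod is still standing, and the arm is clear.

```bash
python3 -c "
from rig import r
print(r.close_job())"
```

```text
the job is handed in; nothing more can be done
None
```

The job is handed in: the long rod is pushed home with about 14 mm standing above the rim, the short rod is still in its stand, and the arm is clear. The hand-in returned no verdict.

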